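# Set the last push rivet of a spice riser

## Task

Finish putting the spice riser together: take the black push rivet out of the wooden holder and seat it fully in the empty corner hole of the riser's blue panel while its red pin is still up, then press the pin flush with the rivet's head so that it spreads and locks. The panel is springy and gives under the press: follow it until the pin is really home, but never load the panel with more than about 18 N, and leave the jars, shaker, mug and tub alone.

Things in the scene. Friction and masses are not known exactly. Their poses are not given: they have to be found in the camera images.
- rivet: Loose black plastic push rivet, standing upright in the wooden holder at the start. Origin: centre of the head's flat underside; z is its axis, up. Head: round, 24 mm across, 10 mm tall (grip it round the head). Below the origin a round shank 14 mm across and 26 mm long with a tapered nose (7.5 mm long, 6 mm across at its tip); two small legs in the shank spread sideways when the pin is pressed. The pin stands out of the middle of the head.
- rivet_pin (a joint): Red centre pin of the loose rivet, cap 12 mm across. Value in m: 0 fully up (cap's top 20.4 mm above the head's underside, 10.4 mm above the head), 0.010 fully home, level with the head, against a firm stop. It starts 0 to 2 mm down. It moves stiffly, with about 11 N, and stays where it is left.
- empty_hole (a point): Centre of the mouth of the only empty hole, at the upper face of the riser's blue panel: round, 15 mm across, 1 mm chamfer, through the 8 mm panel, hollow below for the rest of the shank. z points up. When the rivet is seated, its origin lies here. The panel is bedded on soft springs: it sinks several mm (at most 14 mm) under a firm press, before the pin is home, and comes back.
- riser: White spice riser, fixed to the worktop, with a blue top panel 130 mm (x) by 190 mm (y), whose upper face is 60 mm above the origin (centre of the underside, on the worktop) when unloaded. Rivets already set, with flush red pins, stand 10 mm high at three corners: (40,66), (40,-66) and (-40,66) mm in x, y; the empty hole is at (-40,-66) mm. Two beads 3 mm high run along y at x = 58 and -58 mm.
- holder: Wooden block 56 x 56 x 40 mm, fixed to the worktop, holding the rivet upright in a loose hole 19 mm across, 32 mm deep, in the middle of its top; the rivet's head rests on its top. Origin: centre of the underside.
- red_cap_jar: Bystander: spice jar with red cap, 45 mm across, 106 mm tall; stands upright; origin at the centre of its underside. Not to be disturbed.
- green_label_jar: Bystander: spice jar with red cap and green label, 45 mm across, 106 mm tall; stands upright; origin at the centre of its underside. Not to be disturbed.
- mill: Bystander: salt shaker with grey top, 44 mm across, 90 mm tall; stands upright; origin at the centre of its underside. Not to be disturbed.
- mug: Bystander: white mug with a green band, 83 mm across, 117 mm over the handle, 94 mm tall; stands upright; origin at the centre of its underside. Not to be disturbed.
- yoghurt_tub: Bystander: white tub, 72 mm across, 71 mm tall; stands upright; origin at the centre of its underside. Not to be disturbed.
- riser_panel: The riser's blue sprung panel (see riser); moves straight down under load; origin at the centre of the underside of the riser, z up.

How it is judged:
On the way:
1. the rivet sits fully in the empty hole with its pin still up (pressed less than 4 mm) (z of rivet in the frame of empty_hole between -0.003 and 0.0015 m and horizontal distance between rivet and empty_hole below 0.003 m and angle between rivet's own z axis and vertical below 0.07 rad and value of joint rivet_pin below 0.004 m), for 0.2 s.
At the end, for the whole second after the job is handed in: The rivet stands upright in the empty hole, its head's underside within 1.5 mm of the panel's face and within 3 mm of the hole's centre, its pin pressed to within 1 mm of flush (joint above 0.009), at rest (z of rivet in the frame of empty_hole between -0.003 and 0.0015 m and horizontal distance between rivet and empty_hole below 0.003 m and angle between rivet's own z axis and vertical below 0.07 rad and value of joint rivet_pin above 0.009 m and linear speed of rivet below 0.02 m/s); the robot touches nothing.
It fails at once if the panel is loaded with more than 20 N (contact force between riser_panel and anything else above 20 N).
It fails at once if the pin is driven in more than 5 mm while the rivet is not seated (value of joint rivet_pin above 0.005 m and z of rivet in the frame of empty_hole above 0.004 m).
It fails at once if a bystander is moved more than 20 mm or tipped (distance of any of red_cap_jar, green_label_jar, mill, mug, yoghurt_tub from where it was at the start of the episode above 0.02 m or angle between any of red_cap_jar, green_label_jar, mill, mug, yoghurt_tub's own z axis and vertical above 0.3 rad).
It also fails if it takes over 45 s, if anything falls off the work surface, if the arm or the gripper's body presses on something with over 40 N, if the wrist force passes 120 N, or if a joint passes its speed limit or range.

## Robot

A 6-joint arm with a two-finger parallel gripper is mounted at the origin on a cart in front of the work surface, level with it; the furniture and walls round the work are solid. World frame = base frame: x ahead of the robot, y to its left, z up, the work surface at z = 0. Lengths are in m, angles in rad, forces in N, time in s.
With the tool pointing down it reaches from about 0.375 to 0.9 m from the base axis. Payload 3.1 kg.
Tool frame: the origin (TCP) lies midway between the tips of the shut fingers; the grasp point (between the pads) lies 19 mm behind it; z points along the fingers, y is the line along which they close (so a half turn about z gives the same grasp; the last joint's range is limited). The gripper opens to 85 mm and grips with 20 to 120 N. Pads are 22 mm wide; open, the fingers measure 114 mm over their backs; the gripper's body (76 mm by 85 mm) begins 54 mm behind the grasp point. The pads swing forward as they close: fully open they stand 13 mm farther back than shut.
Start: joints at [1.093, 0.527, 1.433, -0, 1.181, -0.178], TCP at [0.185, 0.597, 0.231] pointing down, gripper open.
Joint ranges: [-3.08, 3.08], [-0.75, 2.2], [0.22, 2.44], [-1.43, 4.57], [0, 2.65], [-2.85, 2.85]. Speed limits (rad/s): [2.79, 2.79, 3.14, 3.14, 3.14, 3.14].

## Interface

Orientations are given as [roll, pitch, yaw] about the fixed x, y, z axes, in that order (R = Rz(yaw) Ry(pitch) Rx(roll)).
In Python, from workcell import arm, fingers, kinematics, optics, order gives the robot as it stands. The module is installed in compiled form; this text tells all that it offers. Calls block until the motion is done:
- arm.move_pose(position, orientation): joint-space move of the TCP to a pose.
- arm.servo_line(position, rotation=None, rate=0.15, threshold=None): straight line of the TCP; rotation=None keeps the orientation; rate is the mean speed in m/s. With threshold (N) it stops when the force on the tool has changed by that much, and returns True; else False.
- arm.move_joints(angles): joint-space move.
- fingers.set_gripper(opening): finger opening in m; the grip force is fixed at half the most; returns when the fingers have stopped.
- arm.sleep(seconds).
- kinematics.ik(position, orientation): joint angles nearest the present ones, or None.
- arm.read_state(): the state.
- optics.get_image(name): name is "side" or "top" or "wrist"; returns a dict with "frame" (480x640x3 uint8, red, green, blue), "mtx" (3x3 intrinsics, pixels), "k1" (the pictures are not rectified: a ray, as slopes to the right and down, at radius r is drawn at 1 + k1 r^2 times it, then the intrinsics apply), "cam_to_world" (4x4, takes a point from camera to world coordinates); the wrist camera has in their place "hand_eye" (4x4, takes a point from camera to tool coordinates, whose origin is the TCP and whose axes are the flange's). Camera axes: x right, y down, z forward; pixel columns grow to the right and rows downward; lengths in m; the calibration is good to about 2 mm. A picture is of the moment at which its call begins: read the wrist's pose just before it. There is no depth.
A pose or a line that the arm cannot do raises arm.IKError and nothing moves.
- order.sign_off(): hands the job in; it is judged then, once.
The state is a dict: "time_s": time; "joints": joint angles; "qd": joint speeds; "effort": joint torques, N m; "tool_pos": TCP position; "orientation": TCP orientation; "contact_force": force on the tool from outside, world axes, zero at the start; "ft_torque": the same for the moment, N m; "width": finger opening in m; "finger_force": force on a finger pad.
Only numpy, scipy, OpenCV 4.12 (cv2) and the standard library are available. Lean on these libraries where they do the work, as an engineer would, in place of code of your own. Each camera call takes 0.05 s, during which the arm holds its last target. There are 200 camera calls.

## Working session

There is one attempt and no reset: what is moved stays moved. The work goes in short steps, each a Python script; the robot and the scene stay as the last script left them, time stands still between calls to the robot, and variables do not carry over. Pictures are saved under pics/ and viewed, at most 10 in all, crops included, and the job is handed in when it is done.

```bash
mkdir -p pics
cat > h.py <<'E'
import numpy as np, cv2
from workcell import arm, fingers, kinematics, optics, order
from scipy.spatial.transform import Rotation as R
def T_tool(s):
    T=np.eye(4); T[:3,:3]=R.from_euler('xyz',s['orientation']).as_matrix(); T[:3,3]=s['tool_pos']; return T
def shot(name,png=None):
    s=arm.read_state(); im=optics.get_image(name)
    im['T']=im['cam_to_world'] if name!='wrist' else T_tool(s)@np.array(im['hand_eye'])
    im['T']=np.array(im['T'])
    if png: cv2.imwrite('pics/'+png,im['frame'][:,:,::-1])
    return im
def ray(im,px):
    K=np.array(im['mtx'],float); d=np.array([im['k1'],0,0,0,0],float)
    n=cv2.undistortPoints(np.array([[px]],float),K,d)[0,0]
    return im['T'][:3,3], im['T'][:3,:3]@np.array([n[0],n[1],1])
def onplane(im,px,z):
    o,d=ray(im,px); return o+d*(z-o[2])/d[2]
def project(im,P):
    T=np.linalg.inv(im['T']); rv=cv2.Rodrigues(T[:3,:3])[0]
    return cv2.projectPoints(np.array([P],float),rv,T[:3,3],np.array(im['mtx'],float),np.array([im['k1'],0,0,0,0],float))[0][0,0]
def blobs(im,lo,hi,amin=20):
    h=cv2.cvtColor(im['frame'],cv2.COLOR_RGB2HSV); m=cv2.inRange(h,np.array(lo),np.array(hi))
    if lo[0]==0 and hi[0]<=12: m|=cv2.inRange(h,np.array([170]+list(lo[1:])),np.array([180]+list(hi[1:])))
    n,l,st,c=cv2.connectedComponentsWithStats(m)
    return [(c[i].round(1).tolist(),st[i].tolist()) for i in range(1,n) if st[i][4]>=amin],m
E
python3 - <<'E'
from h import *
for n in('top','side'):
    im=shot(n,n+'1.png'); print(n,im['T'].round(3).tolist(),im['mtx'],im['k1'])
    for b in blobs(im,[0,120,80],[8,255,255])[0]: print(b)
s=arm.read_state(); print(s['time_s'],s['tool_pos'],s['orientation'],s['contact_force'])
E
```

```text
top [[-0.335, -0.846, 0.415, -0.149], [-0.942, 0.304, -0.14, 0.282], [-0.008, -0.438, -0.899, 1.521], [0.0, 0.0, 0.0, 1.0]] [[591.18809472   0.         316.26763267]
 [  0.         591.18809472 248.99244095]
 [  0.           0.           1.        ]] -0.16842939442070196
([339.4, 53.4], [327, 45, 25, 21, 27])
([312.8, 97.9], [263, 68, 95, 45, 211])
([55.6, 208.0], [33, 198, 44, 23, 427])
([95.3, 213.2], [88, 208, 13, 9, 43])
([415.5, 225.1], [413, 223, 6, 5, 22])
([292.3, 228.5], [290, 226, 6, 6, 26])
([251.4, 251.8], [249, 249, 6, 6, 26])
([64.4, 273.2], [56, 264, 18, 19, 182])
([207.0, 280.6], [198, 272, 18, 18, 206])
([266.3, 274.3], [264, 272, 6, 6, 28])
([218.7, 305.3], [210, 296, 17, 19, 202])
side [[-0.946, -0.174, 0.272, 0.139], [-0.322, 0.444, -0.836, 1.243], [0.025, -0.879, -0.476, 0.747], [0.0, 0.0, 0.0, 1.0]] [[510.74348852   0.         319.74351266]
 [  0.         510.74348852 232.57380729]
 [  0.           0.           1.        ]] 0.04188567188245968
([226.5, 104.7], [190, 90, 71, 26, 352])
([279.6, 284.1], [270, 275, 20, 18, 272])
([313.2, 288.6], [303, 279, 21, 18, 252])
([77.5, 324.2], [67, 312, 23, 19, 182])
([31.6, 337.3], [17, 325, 30, 25, 448])
([51.4, 374.9], [44, 369, 18, 11, 52])
([89.1, 417.5], [71, 408, 37, 20, 485])
0.1 [0.18423691 0.59655907 0.23043452] [-3.13966129e+00 -3.81361931e-04  2.84180290e+00] [0.0886247  0.06309945 0.71787821]
```

View pics/top1.png

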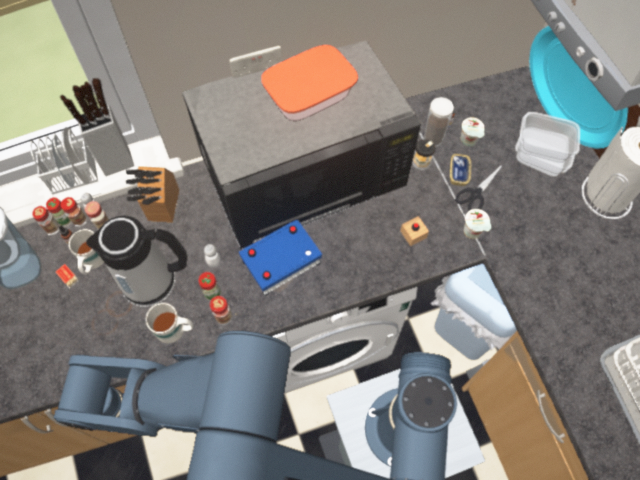

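View pics/side1.png

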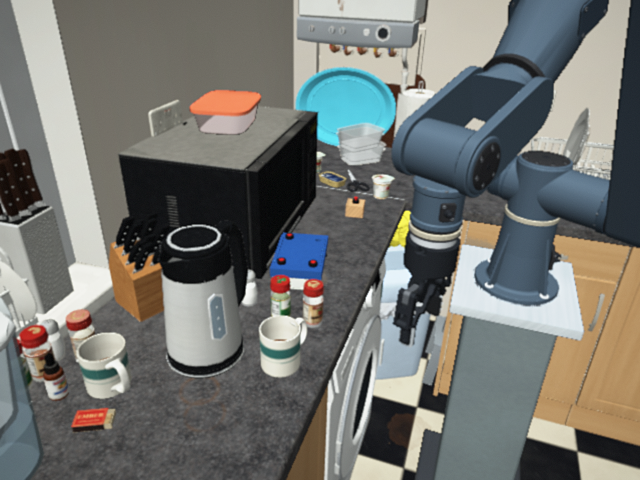

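The top view shows the rivet's holder at (415,228), set pins at (292,228), (251,252) and (266,274), and the empty hole near (308,253). The microwave stands behind the riser. In the side view the jars are next to the riser at (280,285) and (313,290).

Run:
```python
from h import *
im=shot('top')
P=[onplane(im,p,.070)[:2] for p in [(292.3,228.5),(251.4,251.8),(266.3,274.3)]]
for p in P: print(p.round(4))
d=lambda a,b:np.linalg.norm(P[a]-P[b]); print('sides',d(0,1),d(1,2),d(0,2), 'expect .132,.08,.154')
print('hole',(P[0]+P[2]-P[1]).round(4), 'seen',onplane(im,(308,253),.06).round(4))
print('rivet',onplane(im,(415.5,225.1),.06).round(4))
u=(P[0]-P[2]) ; print('jars tops',onplane(im,(207,280.6),.106).round(3),onplane(im,(218.7,305.3),.106).round(3),'mill',onplane(im,(210,250),.09).round(3))
for p in [(245,243),(412,183),(215,215),(418,120)]: print('mw',p,onplane(im,p,0 if p[0] in(245,412) else .25).round(3))
# crop enlarged
cv2.imwrite('pics/crop.png',cv2.resize(im['frame'][180:310,190:450,::-1],None,fx=3,fy=3,interpolation=2))
```

```text
[0.6032 0.098 ]
[0.5729 0.2262]
[0.4952 0.2078]
sides 0.13165345326573985 0.07982689951836366 0.15399232152434145 expect .132,.08,.154
hole [0.5255 0.0797] seen [0.5218 0.0804 0.06  ]
rivet [ 0.5016 -0.2328  0.06  ]
jars tops [0.514 0.362 0.106] [0.438 0.351 0.106] mill [0.606 0.332 0.09 ]
mw (245, 243) [0.641 0.233 0.   ]
mw (412, 183) [ 0.665 -0.303 -0.   ]
mw (215, 215) [0.611 0.289 0.25 ]
mw (418, 120) [ 0.711 -0.305  0.25 ]
```

View pics/crop.png

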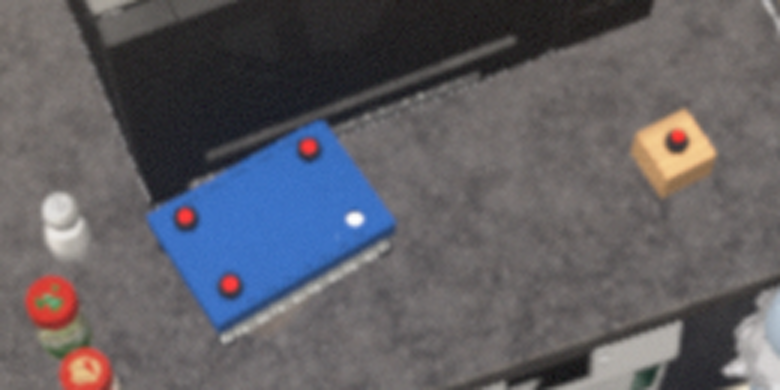

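The three pins have the given spacings to within 0.3 mm, so the hole is at about (0.525, 0.080) and the rivet at about (0.502, -0.233). The crop shows the hole at (355,218) and the pin at (678,138), with the microwave front at x ≈ 0.65. I'll go above the rivet by a path kept close to the base, to stay clear of the kettle and microwave.

Run:
```python
from h import *
d=np.array([0.5729,0.2262])-np.array([0.6032,0.098]); a=np.arctan2(d[1],d[0])-np.pi/2
print('riser yaw',a)
s=arm.read_state(); 
for y in (0,np.pi,-np.pi+.001,a,a-np.pi):
    for p in ([.5016,-.2328,.2],[.5255,.0797,.12]):
        print(round(y,2),kinematics.ik(p,[np.pi,0,y]))
arm.servo_line([.20,.52,.33],rate=.25)
arm.move_pose([.36,.27,.33],[np.pi,0,np.pi+a-0.0])
arm.move_pose([.46,-.2328,.26],[np.pi,0,np.pi+a])
s=arm.read_state(); print(s['time_s'],s['tool_pos'],s['joints'],s['contact_force'])
im=shot('wrist','w1.png'); print(np.array(im['hand_eye']).round(3).tolist()); print(project(im,[.5016,-.2328,.06]))
for b in blobs(im,[0,120,80],[8,255,255])[0]: print(b, onplane(im,b[0],.06))
```

```text
riser yaw 0.23209040606129472
0 [-6.36629398e-01  4.71039437e-01  1.64777373e+00 -4.44089210e-16
  1.02277949e+00  9.34166929e-01]
0 [-5.98698139e-02  5.67259672e-01  1.76769697e+00 -4.44089210e-16
  8.06636010e-01  1.51092651e+00]
3.14 [-0.6366294   0.47103944  1.64777373  0.          1.02277949 -2.20742572]
3.14 [-0.05986981  0.56725967  1.76769697  0.          0.80663601 -1.63066614]
-3.14 [-0.6366294   0.47103944  1.64777373  0.          1.02277949 -2.20842572]
-3.14 [-0.05986981  0.56725967  1.76769697  0.          0.80663601 -1.63166614]
0.23 [-6.36629398e-01  4.71039437e-01  1.64777373e+00 -4.44089210e-16
  1.02277949e+00  7.02076523e-01]
0.23 [-5.98698139e-02  5.67259672e-01  1.76769697e+00 -4.44089210e-16
  8.06636010e-01  1.27883611e+00]
-2.91 [-0.6366294   0.47103944  1.64777373  0.          1.02277949 -2.43951613]
-2.91 [-0.05986981  0.56725967  1.76769697  0.          0.80663601 -1.86275655]
3.825 [ 0.4602925  -0.23177311  0.26017231] [-6.83795885e-01  3.43774964e-01  1.66980649e+00  4.44881699e-04
  1.12797669e+00 -2.48818740e+00] [ 0.14331443  0.29196579 -0.19340632]
[[0.001, -0.947, -0.321, 0.082], [1.0, 0.001, -0.001, -0.0], [0.001, -0.321, 0.947, -0.144], [0.0, 0.0, 0.0, 1.0]]
[314.94413969 242.79641583]
([139.1, 169.7], [128, 165, 24, 13, 180]) [ 0.46679254 -0.42273905  0.06      ]
([309.1, 242.8], [303, 237, 13, 12, 115]) [ 0.50304496 -0.23882328  0.06      ]
([54.9, 349.5], [42, 344, 23, 15, 123]) [ 0.71558815 -0.51778157  0.06      ]
([20.4, 377.8], [13, 374, 16, 8, 66]) [ 0.77693422 -0.56930851  0.06      ]
```

View pics/w1.png

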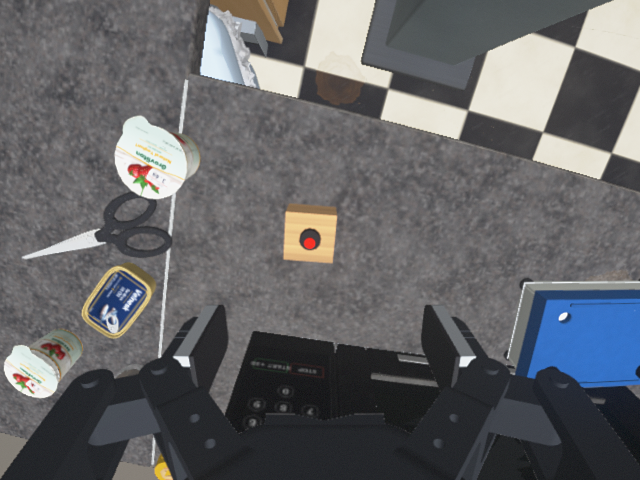

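The wrist view shows the rivet's pin at (309,243) in the holder at (310,234), and the hole at (565,317). The tub at (155,160) is well clear. I'll go closer, look again and grasp.

Run:
```python
from h import *
s=arm.read_state(); O=[np.pi,0,np.pi+.2321]
arm.move_pose([.5023,-.2370,.14],O)
fingers.set_gripper(.05)
s=arm.read_state(); print(s['tool_pos'],s['width'],s['time_s'])
im=shot('wrist','w2.png')
for b in blobs(im,[0,120,80],[8,255,255])[0]: print(b, onplane(im,b[0],.06))
h=cv2.cvtColor(im['frame'],cv2.COLOR_RGB2HSV)
for b in blobs(im,[8,80,100],[22,255,255],500)[0]: print('wood',b)
```

```text
[ 0.5024249  -0.23728875  0.14087622] 0.0504431800437002 4.8917
([124.4, 87.2], [115, 80, 18, 14, 59]) [ 0.42969735 -0.38224173  0.06      ]
([56.6, 131.5], [40, 123, 36, 22, 453]) [ 0.46598746 -0.42569285  0.06      ]
([72.0, 151.7], [65, 148, 14, 10, 56]) [ 0.47693458 -0.41487441  0.06      ]
([323.3, 246.4], [315, 238, 18, 18, 247]) [ 0.50304112 -0.23857666  0.06      ]
wood ([322.5, 230.6], [284, 189, 81, 87, 5339])
wood ([60.7, 315.4], [9, 273, 100, 102, 1540])
```

View pics/w2.png

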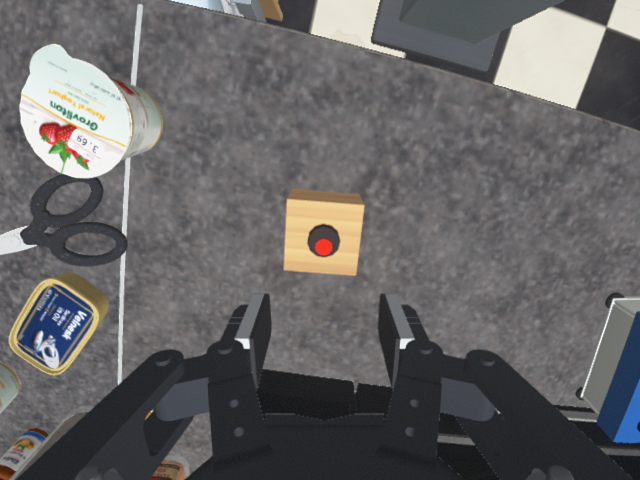

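Rivet confirmed at (0.503, -0.2386) with the pin at (323,246), midway between the fingers. Descend and grip.

Run:
```python
from h import *
p=[.5030,-.2386]
arm.servo_line([*p,.075],rate=.1)
print(arm.servo_line([*p,.0415],rate=.04,threshold=4))
s=arm.read_state(); print(s['tool_pos'],s['contact_force'],s['time_s'])
fingers.set_gripper(.0)
s=arm.read_state(); print(s['tool_pos'],s['contact_force'],s['width'],s['finger_force'])
arm.servo_line([*p,.11],rate=.08)
s=arm.read_state(); print(s['tool_pos'],s['contact_force'],s['width'],s['finger_force'],s['time_s'])
im=shot('wrist','w3.png')
for b in blobs(im,[0,120,80],[8,255,255])[0]: print(b)
```

```text
False
[ 0.50312776 -0.23870062  0.04160879] [ 0.08805512 -0.51179199 -0.77984677] 6.725
[ 0.50316006 -0.2387206   0.04210583] [-1.54889801  0.27703797  4.47167077] 0.02079088240710155 58.61841917037964
[ 0.50265964 -0.23835813  0.10959649] [-0.2132546   0.29738573  0.21189547] 0.02061170203923372 58.71245741844177 8.1167
([96.5, 82.7], [85, 74, 22, 17, 96])
([17.5, 134.0], [0, 124, 39, 26, 567])
([35.0, 157.3], [27, 152, 16, 13, 73])
([50.0, 167.6], [47, 166, 7, 4, 21])
([324.3, 323.8], [310, 308, 29, 31, 666])
```

View pics/w3.png

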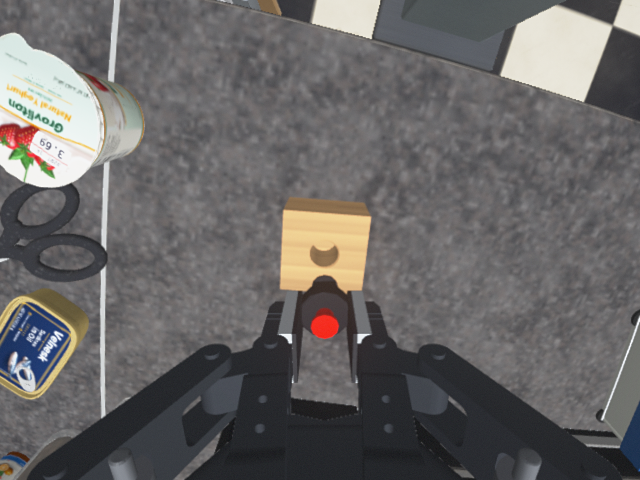

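The rivet is held upright: cap at (324,324), empty holder hole at (324,255). Next: in-hand offset from the cap, then above the hole for one close look.

Run:
```python
from h import *
def cap():
    s=arm.read_state(); im=shot('wrist')
    b=max(blobs(im,[0,120,80],[8,255,255])[0],key=lambda b:b[1][4]*(abs(b[0][0]-324)<40))[0]
    t=np.array(s['tool_pos']); return im,b,onplane(im,b,t[2]+.0173)-t
im,b,o=cap(); print('cap-TCP',b,o)
O=[np.pi,0,np.pi+.2321]
arm.servo_line([.503,-.2386,.16],rate=.15)
arm.move_pose([.5255,.0790,.16],O)
arm.servo_line([.5255,.0790,.13],rate=.1)
arm.sleep(.3)
im,b,o=cap(); print('cap-TCP',b,o); cv2.imwrite('pics/w4.png',im['frame'][:,:,::-1])
s=arm.read_state(); print(s['tool_pos'],s['orientation'],s['width'],s['time_s'],s['contact_force'])
bl,m=blobs(im,[0,0,150],[180,90,255],60)
for x in bl: print(x,onplane(im,x[0],.06))
```

```text
cap-TCP [324.3, 323.7] [-0.00057181 -0.0006753   0.0173    ]
cap-TCP [324.2, 323.5] [-0.00069606 -0.00072502  0.0173    ]
[0.52576443 0.07899521 0.13047247] [-3.14130533e+00  9.13038355e-04 -2.90945215e+00] 0.02073458337195877 10.7083 [ 0.01677791  0.88362596 -0.08331952]
([78.4, 6.8], [71, 0, 16, 14, 115]) [ 0.41481316 -0.09082076  0.06      ]
([173.1, 2.7], [166, 0, 17, 7, 84]) [ 0.40265362 -0.03677159  0.06      ]
([260.3, 7.7], [241, 0, 40, 24, 386]) [0.39511505 0.01116761 0.06      ]
([295.0, 4.1], [285, 0, 32, 13, 172]) [0.38916657 0.02939325 0.06      ]
([421.3, 59.5], [345, 0, 192, 174, 10486]) [0.39980284 0.1050784  0.06      ]
([613.0, 52.4], [560, 0, 80, 104, 3740]) [0.36554169 0.21461629 0.06      ]
([230.1, 8.2], [222, 3, 17, 11, 93]) [ 0.39891969 -0.00510679  0.06      ]
([238.2, 19.6], [226, 10, 24, 17, 188]) [4.03618824e-01 2.79959570e-04 6.00000000e-02]
([288.8, 27.1], [282, 17, 15, 20, 195]) [0.40120378 0.02847409 0.06      ]
([150.0, 27.3], [143, 18, 16, 20, 134]) [ 0.41770344 -0.04821007  0.06      ]
([20.5, 29.8], [13, 20, 13, 25, 127]) [ 0.43302609 -0.12600107  
[... 6325 characters left out ...]
     ]
([575.8, 317.8], [563, 312, 26, 13, 122]) [0.53455914 0.27220633 0.06      ]
([174.2, 336.0], [94, 323, 158, 26, 504]) [ 0.61734278 -0.01437623  0.06      ]
([598.3, 332.4], [592, 329, 14, 9, 60]) [0.5424859  0.29674924 0.06      ]
([621.9, 351.7], [602, 346, 38, 14, 166]) [0.55473188 0.32641398 0.06      ]
([86.6, 356.4], [70, 351, 32, 11, 157]) [ 0.65438336 -0.0812799   0.06      ]
([616.2, 384.1], [610, 380, 15, 9, 74]) [0.5849094  0.33939931 0.06      ]
([636.1, 389.4], [632, 383, 8, 15, 66]) [0.58682374 0.36139042 0.06      ]
([120.8, 471.1], [110, 462, 23, 18, 312]) [ 0.77983488 -0.05324354  0.06      ]
([531.0, 472.0], [524, 464, 16, 16, 181]) [0.69359911 0.31300292 0.06      ]
```

View pics/w4.png

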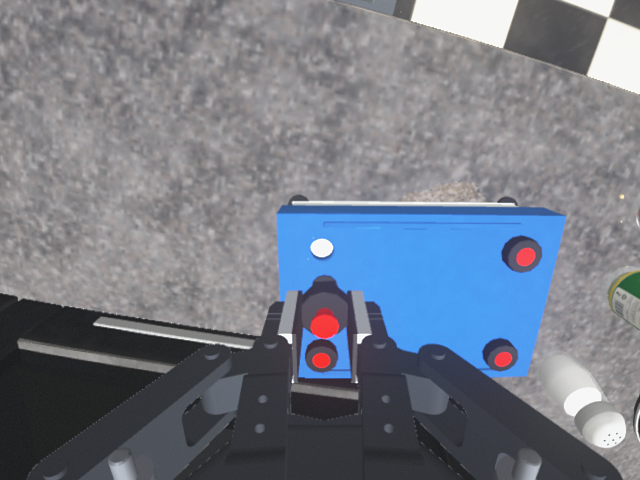

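The view shows the hole at (321,248), the held rivet's cap at (324,323), and set pins at (525,257), (503,358) and (321,360). I'll cross-check the hole against the pins, and against its rim in blue-channel contrast.

Run:
```python
from h import *
im=shot('wrist')
P={}
for b in blobs(im,[0,120,80],[8,255,255],80)[0]:
    p=onplane(im,b[0],.07); print(b,p.round(4))
    for k,c in dict(a=(525,257),b=(503,358),c=(321,360)).items():
        if np.hypot(b[0][0]-c[0],b[0][1]-c[1])<8: P[k]=p[:2]
print('hole from pins',P['a']+P['c']-P['b'])
f=im['frame'].astype(int); print(f[232:264,321,:].tolist()); print(f[248,304:340,0])
```

```text
([525.1, 256.6], [516, 248, 19, 18, 271]) [0.4956 0.2056 0.07  ]
([324.2, 323.5], [310, 308, 29, 31, 654]) [0.5738 0.0897 0.07  ]
([320.8, 360.2], [312, 353, 19, 16, 227]) [0.6042 0.0944 0.07  ]
([502.7, 359.1], [494, 352, 18, 15, 210]) [0.5742 0.2238 0.07  ]
hole from pins [0.52566603 0.07621947]
[[81, 159, 242], [81, 159, 242], [81, 160, 242], [80, 158, 242], [77, 156, 241], [76, 156, 241], [128, 182, 243], [255, 253, 248], [250, 249, 247], [248, 247, 247], [247, 247, 247], [247, 247, 247], [247, 247, 247], [247, 247, 247], [247, 247, 247], [247, 247, 247], [247, 247, 247], [247, 247, 247], [247, 247, 247], [247, 247, 247], [247, 247, 247], [247, 247, 247], [248, 247, 247], [249, 249, 248], [255, 255, 252], [149, 172, 215], [62, 98, 155], [59, 97, 158], [73, 129, 216], [81, 153, 237], [78, 156, 240], [82, 161, 243]]
[ 82  83  83  80  79  85 172 255 249 248 247 247 247 247 247 247 247 247
 247 247 247 247 247 247 247 247 248 251 254 115  70  82  83  82  81  83]
```

The dark far wall of the hole puts the mouth's centre at about (0.5251, 0.0761), which agrees with the pins. Insert under force guard.

Run:
```python
from h import *
p=[.5255,.0768]
arm.servo_line([*p,.095],rate=.08)
arm.sleep(.2); s=arm.read_state(); print(s['tool_pos'],s['contact_force'])
hit=arm.servo_line([*p,.0615],rate=.02,threshold=5)
s=arm.read_state(); print(hit,s['tool_pos'],s['contact_force'],s['ft_torque'],s['width'],s['time_s'])
im=shot('wrist','w5.png')
for b in blobs(im,[0,120,80],[8,255,255],80)[0]: print(b)
```

```text
[0.52592142 0.07680456 0.09548554] [ 0.86422007  0.96251379 -1.16424816]
False [0.52546846 0.07679711 0.06165969] [-0.26366397 -1.29008897  1.02823766] [-0.01426868  0.07596017 -0.00266796] 0.02065730177448832 13.375
([606.4, 312.6], [594, 301, 26, 24, 470])
([324.2, 323.5], [310, 308, 29, 31, 652])
```

View pics/w5.png

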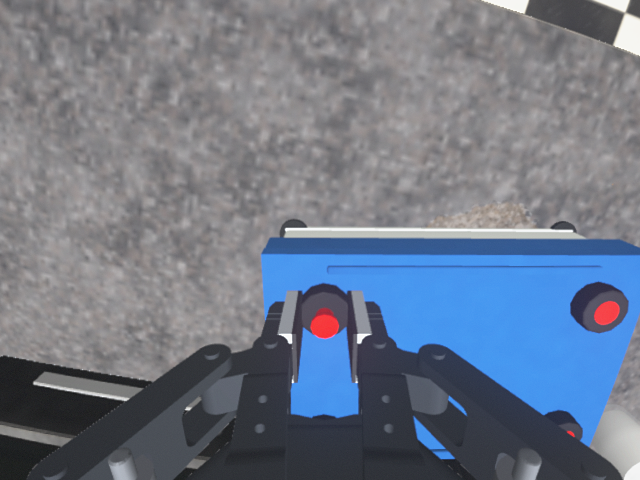

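The rivet's head is at panel level over the hole (cap at (324,323)), so the shank has gone in freely. I'll push gently to be sure the head bears on the panel, release, rise and look.

Run:
```python
from h import *
p=[.5255,.0768]
hit=arm.servo_line([*p,.0585],rate=.008,threshold=4)
s=arm.read_state(); print(hit,s['tool_pos'],s['contact_force'],s['time_s'])
fingers.set_gripper(.045)
arm.sleep(.3)
arm.servo_line([*p,.13],rate=.1)
fingers.set_gripper(0)
s=arm.read_state(); print(s['tool_pos'],s['contact_force'],s['time_s'],s['width'])
im=shot('wrist','w6.png')
for b in blobs(im,[0,120,80],[8,255,255],80)[0]: print(b,onplane(im,b[0],.07).round(4),onplane(im,b[0],.08).round(4))
```

```text
True [0.52542208 0.07679722 0.05976032] [-0.17429318  0.42532669  5.03533664] 13.75
[0.52540896 0.07679335 0.12982249] [-1.07090052  0.36393879 -0.18044947] 15.7667 -0.00028606784772675136
([528.1, 258.4], [519, 250, 19, 18, 276]) [0.4956 0.2056 0.07  ] [0.4932 0.1983 0.08  ]
([324.2, 263.2], [314, 253, 21, 21, 324]) [0.5293 0.0771 0.07  ] [0.5252 0.0761 0.08  ]
([505.5, 360.8], [497, 354, 18, 15, 208]) [0.5741 0.2237 0.07  ] [0.5678 0.2155 0.08  ]
```

View pics/w6.png

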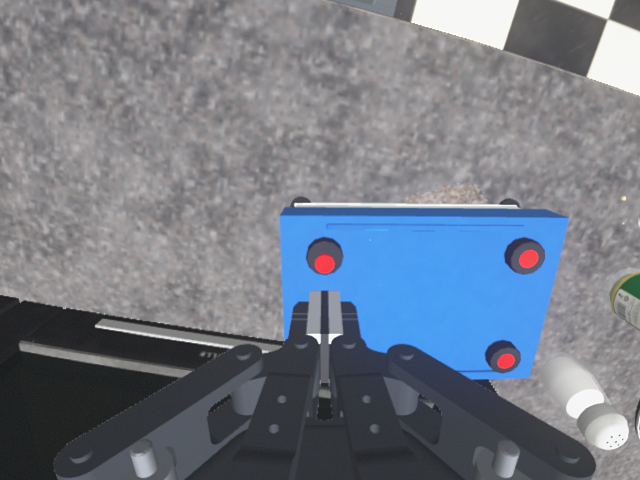

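The rivet is seated, with its cap at (324,263) mapping to (0.5252, 0.0761) at z = 0.08, and the pin still up. Now I'll press slowly with the shut fingers, force-guarded.

Run:
```python
from h import *
p=[.5253,.0763]
arm.servo_line([*p,.084],rate=.1); arm.sleep(.3)
s=arm.read_state(); print(s['tool_pos'],s['contact_force'],s['time_s'])
f0=s['contact_force'][2]; z=.080
while z>.044:
    hit=arm.servo_line([*p,z],rate=.008,threshold=6)
    s=arm.read_state(); f=s['contact_force'][2]-f0
    print(round(z,4),hit,s['tool_pos'][2].round(4),round(f,2))
    if f>14.5: break
    z-=.001 
print(s['time_s'])
```

```text
[0.52567502 0.07630323 0.08458288] [-0.48402418  0.26987068  0.60569497] 16.725
0.08 False 0.0799 -0.29
0.079 False 0.0791 0.34
0.078 False 0.0782 1.36
0.077 False 0.0773 4.66
0.076 False 0.0765 7.21
0.075 False 0.0758 7.9
0.074 False 0.075 9.76
0.073 False 0.0741 9.31
0.072 False 0.0731 11.6
0.071 False 0.0721 10.86
0.07 False 0.0711 10.81
0.069 False 0.0701 9.69
0.068 False 0.0691 9.85
0.067 False 0.068 10.68
0.066 False 0.067 10.39
0.065 False 0.066 10.7
0.064 False 0.0652 10.93
0.063 False 0.0645 14.0
0.062 False 0.0637 15.04
22.325
```

The force held at about 11 N for roughly 9 mm of travel, then climbed again, which indicates the pin stop. I'll add a small push to 16 N, back off and check.

Run:
```python
from h import *
p=[.5253,.0763]
z=.0615
while z>.058:
    arm.servo_line([*p,z],rate=.006,threshold=3)
    s=arm.read_state(); f=s['contact_force'][2]-.4; print(z,s['tool_pos'][2].round(4),round(f,2))
    if f>15.8: break
    z-=.0005
arm.servo_line([*p,.13],rate=.06)
arm.sleep(.3)
s=arm.read_state(); print(s['contact_force'],s['time_s'])
im=shot('wrist')
for b in blobs(im,[0,120,80],[8,255,255],80)[0]: print(b,onplane(im,b[0],.07).round(4))
cv2.imwrite('pics/w7.png',cv2.resize(im['frame'][190:390,270:570,::-1],None,fx=2.6,fy=2.6,interpolation=2))
```

```text
0.0615 0.0633 16.1
[-0.43413558  0.27339268  0.79510495] 24.1667
([324.9, 258.9], [316, 250, 19, 19, 280]) [0.526  0.0763 0.07  ]
([528.8, 258.8], [519, 250, 20, 19, 279]) [0.4955 0.2056 0.07  ]
([506.1, 361.1], [498, 354, 18, 15, 208]) [0.5739 0.2237 0.07  ]
```

View pics/w7.png

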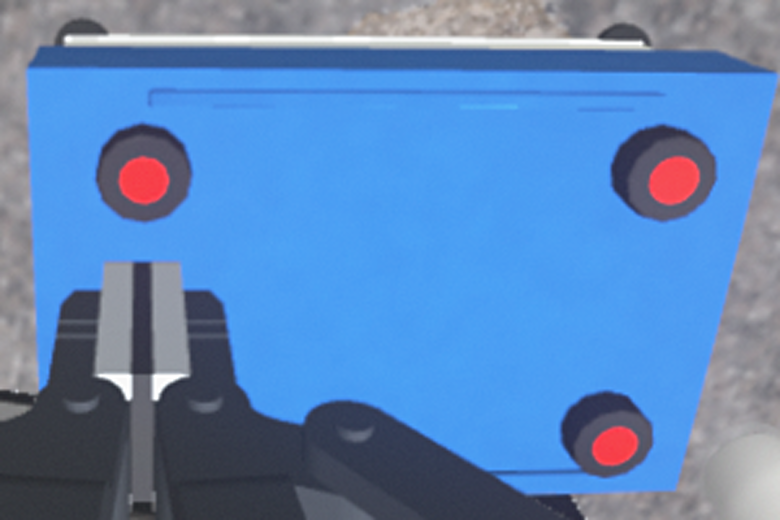

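The picture shows the new rivet at (145,175) with its pin flush and its head standing like the other two visible (pin blob area 280 px against 279). The force onset height also matches a home pin on the sunk panel. The gripper is clear, so I'm handing in.

Run:
```python
from h import *
print(order.sign_off())
```

```text
the job is handed in; nothing more can be done
None
```

I handed the job in at about 24 s: the rivet was seated in the empty hole with its pin up, then the pin was pressed home at about 16 N peak and looks flush; the bystanders were left alone, and no verdict came back.

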